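Space and press a styling-model door panel

ROBOT

A 7-joint arm with a two-finger parallel gripper is mounted at the origin on the work surface. World frame = base frame: x ahead of the robot, y to its left, z up, the work surface at z = 0. Lengths are in m, angles in rad, forces in N, time in s.
With the tool pointing down it reaches from about 0.4 to 0.85 m from the base axis. Payload 10.4 kg.
Tool frame: the origin (TCP) lies where the fingers leave the gripper's body, on its centre line; the fingertips stand 73 mm ahead of it and the grasp point (between the pads) lies 54 mm ahead of it; z points along the fingers, y is the line along which they close (so a half turn about z gives the same grasp; the last joint's range is limited). The gripper opens to 85 mm and grips with 20 to 120 N. Pads are 22 mm wide; open, the fingers measure 114 mm over their backs; the gripper's body (76 mm by 85 mm) begins 54 mm behind the grasp point. The pads swing forward as they close: fully open they stand 13 mm farther back than shut.
Start: joints at [1.109, 0.332, -0.065, 1.46, 0.022, 1.35, -0.088], TCP at [0.266, -0.566, 0.304] pointing down, gripper open.
Joint ranges: [-2.6, 2.6], [-0.5, 2.12], [-1.47, 1.34], [0.16, 2.42], [-1.27, 4.41], [0.06, 2.06], [-2.6, 2.6]. Speed limits (rad/s): [2.22, 2.22, 2.79, 2.79, 3.14, 3.14, 3.14].

INTERFACE

Orientations are given as a unit quaternion [x, y, z, w].
In Python, from workcell import manip, camera gives the robot as it stands. The module is installed in compiled form; this text tells all that it offers.
- The arm moves only by the shell command python3 -m creep 'ROWS' [OPENING] [FORCE]. ROWS is JSON, a list of rows, each a list of 2 entries, a list of its own where there are three numbers: the shift along the tool's x, y, z in mm, then the turn about the tool's z in rad. In form: [[[tx, ty, tz], twist], ...]. A call has 1 to 5 rows; each row is the pose to reach, as a shift and turn from the pose commanded when the call began, along the tool's axes at that moment; what a row does not reach only later rows make up. A row lasts 1/12 s, in which the tool goes at most 41.7 mm and 7.16 degrees, less where a joint would pass 70% of its speed; a pose out of reach is approached as far as the arm can. A call with a gripper value outside its range is refused whole. OPENING is the opening, from 0 (shut) to 1 (fully open), set as the call begins (- or left out, the last holds). The fingers move at their own pace and stop on an object; FORCE is the grip in N (left out, the last holds). Time passes only in rows, so rows that repeat a pose let the fingers close. It gives the time, the measured TCP pose, the force, the opening and the grip force at its end, in the units of the state.
- manip.get_obs(): the state, without advancing time (a new reading comes with each control period).
- camera(name): name is "side" or "top"; returns a dict with "pixels" (420x560x3 uint8, red, green, blue), "z_map" (420x560 float32, m along the optical axis (not along the pixel's ray), 0 where there is no reading), "fx", "fy", "cx", "cy" (pixels), "distortion" ([k1, k2, p1, p2, k3] as OpenCV has them; the pictures are not rectified), "extrinsics" (4x4, takes a point from world to camera coordinates). Camera axes: x right, y down, z forward; pixel columns grow to the right and rows downward; lengths in m; the calibration is good to about 2 mm. A picture is of the moment at which its call begins.
- manip.hand_in(): hands the job in; it is judged then, once.
The state is a dict: "clock": time; "joint_pos": joint angles; "joint_velocities": joint speeds; "tau": joint torques, N m; "position": TCP position; "ee_rot": TCP orientation; "ft_force": force on the tool from outside, world axes, zero at the start; "torque": the same for the moment, N m; "grip_width": opening from 0.0 (shut) to 1.0 (fully open); "grasp_force": force on a finger pad.
Only numpy, scipy, OpenCV 4.12 (cv2) and the standard library are available. Lean on these libraries where they do the work, as an engineer would, in place of code of your own. Each camera call takes 0.05 s, during which the arm holds its last target. There are 200 camera calls.

TASK

On the fit-up board, the white door panel sits between two wooden blocks with a gap on either side: stand the blue spacer, tapered foot down, fully home on the board in the one gap that is wide enough, roughly midway along it, and let go of it; never force it against the block at the tight gap. Then press the panel down with your shut fingers until it is flush with the blocks and finish while still holding it pressed there, because it springs back up if released. Leave the tape roll, sanding block, brush and screwdriver where they are.

Things in the scene. Friction and masses are not known exactly. Their poses are not given: they have to be found in the camera images.
- board: Fixed plywood board, 170 (x) x 300 (y) x 15 mm; origin at the centre of its underside on the bench. Panel and blocks share its yaw. Panel at its middle; one block centred 100 mm to its +y side, one to -y, which is which varies. Gaps run along its x, 110 mm long, 22 mm deep to the board's top. The wide gap is 20 mm, its middle 60 mm from the board's centre line; the tight one 9 mm.
- block_narrow: Fixed brown wooden block, 110 (x) x 60 (y) x 22 mm high, standing on the board; origin at the centre of its underside, axes as the board's. The gap between it and the panel is the wide one (20 mm).
- block_wide: Fixed brown wooden block, 110 (x) x 82 (y) x 22 mm high, standing on the board; origin at the centre of its underside, axes as the board's. The gap between it and the panel is the tight one (9 mm), too narrow for the spacer.
- panel_top (a point): Centre of the top face of the white door panel, 110 (x) x 100 (y) x 22 mm thick, axes as the board's. Released, its top is 43 mm above the bench, 6 mm above the blocks' tops; flush, it is 37 mm above the bench.
- panel (a joint): How far the panel is pressed straight down, m: 0 released (6 mm proud), 0.006 flush with the blocks, where it meets a hard stop. It cannot tilt or slide sideways. A spring pushes it up with about 3 N when released and 9 N when flush (less its own 1.5 N weight).
- spacer: Loose blue plastic spacer standing upright on the bench to the robot's right, 60 (x, length) x 16 (y, thickness) x 64 mm tall, about 60 g; its lowest 8 mm taper to a foot 12 mm thick. Origin at the centre of its foot, z up. When home its foot is 15 mm above the bench, and it sticks up 42 mm above the blocks.
- tape: Bystander: black tape roll lying flat, 90 mm across, 25 mm high; origin at the centre of its underside.
- sanding_block: Bystander: cork sanding block with a red sole, 100 x 62 x 28 mm; origin at the centre of its underside.
- brush: Bystander: bench brush lying near the robot, on its left; lies along its x axis.
- screwdriver: Bystander: screwdriver lying near the robot, on its right; lies along its x axis.
There are look-alikes about, which are no part of the job. There is more than one size of the spacer; the job needs the larger.

How it is judged:
On the way, in this order (a step that is already met when the one before it is completed fails the run):
1. the spacer stands home in the wide gap, let go, with the panel not pressed down (z of spacer in the frame of board below 0.019 m and x of spacer in the frame of board between -0.035 and 0.035 m and (y of spacer in the frame of board between 0.052 and 0.068 m or y of spacer in the frame of board between -0.068 and -0.052 m) and horizontal distance between spacer and block_narrow below 0.06 m and angle between spacer's own z axis and vertical below 0.22 rad and contact force between the fingers and spacer below 0.3 N and value of joint panel below 0.003 m), for 0.2 s.
2. the panel is pressed flush by the fingers (value of joint panel above 0.0046 m and contact force between the fingers and panel above 5 N), for 0.2 s.
At the end, for the whole second after the job is handed in: Still holding: the fingers push the panel with more than 5 N and it is within 1.4 mm of flush; the spacer, not touched by the fingers, stands in the wide gap with its foot within 4 mm of the board, within 35 mm of the gap's middle along it, and leaning less than 0.22 rad (all of step 2 and z of spacer in the frame of board below 0.019 m and x of spacer in the frame of board between -0.035 and 0.035 m and (y of spacer in the frame of board between 0.052 and 0.068 m or y of spacer in the frame of board between -0.068 and -0.052 m) and horizontal distance between spacer and block_narrow below 0.06 m and angle between spacer's own z axis and vertical below 0.22 rad and contact force between the fingers and spacer below 0.3 N); the arm keeps its last pose, push and grip.
It fails at once if the spacer is forced against the block at the tight gap (over 8 N) (contact force between spacer and block_wide above 8 N).
It fails at once if the tape roll is moved by more than 40 mm (distance of tape from where it was at the start of the episode above 0.04 m).
It fails at once if the sanding block is moved by more than 40 mm (distance of sanding_block from where it was at the start of the episode above 0.04 m).
It fails at once if the bench brush is moved by more than 40 mm (distance of brush from where it was at the start of the episode above 0.04 m).
It fails at once if the screwdriver is moved by more than 40 mm (distance of screwdriver from where it was at the start of the episode above 0.04 m).
It also fails if it takes over 43 s, if anything falls off the work surface, if the arm or the gripper's body presses on something with over 40 N, if the wrist force passes 120 N, or if a joint passes its speed limit or range.

## Working session

There is one attempt and no reset: what is moved stays moved. The work goes in short steps, Python scripts to look and compute and a shell command to move; the robot and the scene stay as the last step left them, time stands still between calls to the robot, and variables do not carry over. Pictures are saved under pics/ and viewed, at most 10 in all, crops included, and the job is handed in when it is done.

```bash
mkdir -p pics; cat > h.py <<'E'
import numpy as np, cv2, pickle
from workcell import manip, camera
def snap(n):
    c=camera(n); return c
def world(c,u,v,z=None,win=1):
    K=np.array([[c["fx"],0,c["cx"]],[0,c["fy"],c["cy"]],[0,0,1]]);
    p=cv2.undistortPoints(np.array([[[u,v]]],float),K,np.array(c["distortion"],float))[0,0]
    E=np.array(c["extrinsics"]);R,t=E[:3,:3],E[:3,3]
    r=R.T@np.array([p[0],p[1],1]);o=-R.T@t
    if z is None:
        d=c["z_map"][v-win:v+win+1,u-win:u+win+1];d=np.median(d[d>0]);return o+r*d
    return o+r*(z-o[2])/r[2]
def save(c,f,crop=None,s=1):
    im=c["pixels"][:,:,::-1]
    if crop: a,b,x,y=crop; im=im[b:y,a:x]
    cv2.imwrite("pics/"+f,cv2.resize(im,None,fx=s,fy=s,interpolation=cv2.INTER_CUBIC))
E
python3 - <<'E'
from h import *
for n in("top","side"):
    c=snap(n);pickle.dump(c,open(n+".pkl","wb"));save(c,n+"0.png",None,1.4)
    E=c["extrinsics"];print(-np.array(E)[:3,:3].T@np.array(E)[:3,3],c["fx"])
print(manip.get_obs())
E
```

```text
[0.35349359 0.04985574 0.95155718] 399.80128616424895
[ 0.36664887 -0.91156529  0.69507919] 392.1360344639055
{'clock': 0.1, 'joint_pos': array([ 1.10942783,  0.33284865, -0.06472691,  1.46084341,  0.0215854 ,
        1.34991239, -0.08849652]), 'joint_velocities': array([-0.00059343, -0.00153556,  0.00046289, -0.00293493, -0.00033722,
        0.00068242, -0.00058266]), 'tau': array([ 1.59499956e-03, -6.26743841e+01,  4.93619288e-02, -3.92425919e+01,
        1.63466355e-02,  7.01123980e-03,  2.92342747e-05]), 'position': array([ 0.26543175, -0.56557043,  0.30317718]), 'ee_rot': array([ 9.76026571e-01,  2.17650406e-01, -1.60683174e-04, -6.38601292e-04]), 'ft_force': array([ 1.00674152, -0.02222191,  1.11131835]), 'torque': array([-0.01085868, -0.00471562, -0.03405774]), 'grasp_force': 0.0, 'grip_width': 1.002477978315474}
```

View pics/top0.png

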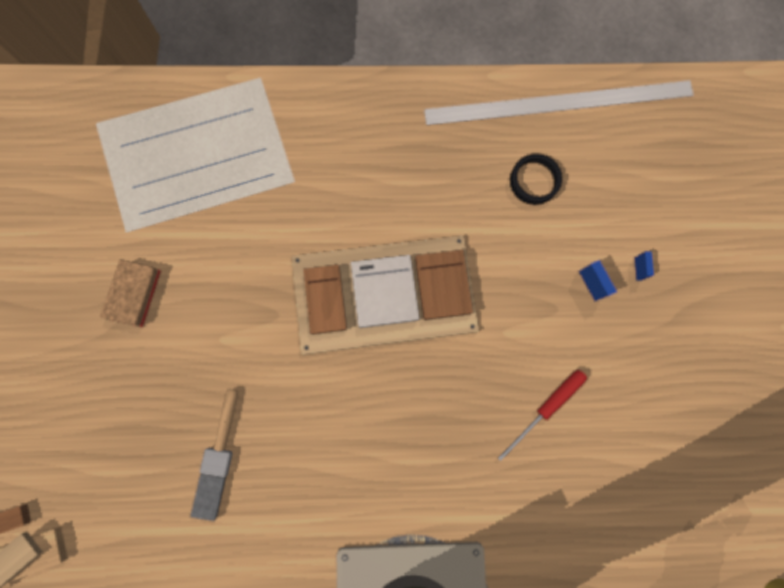

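View pics/side0.png

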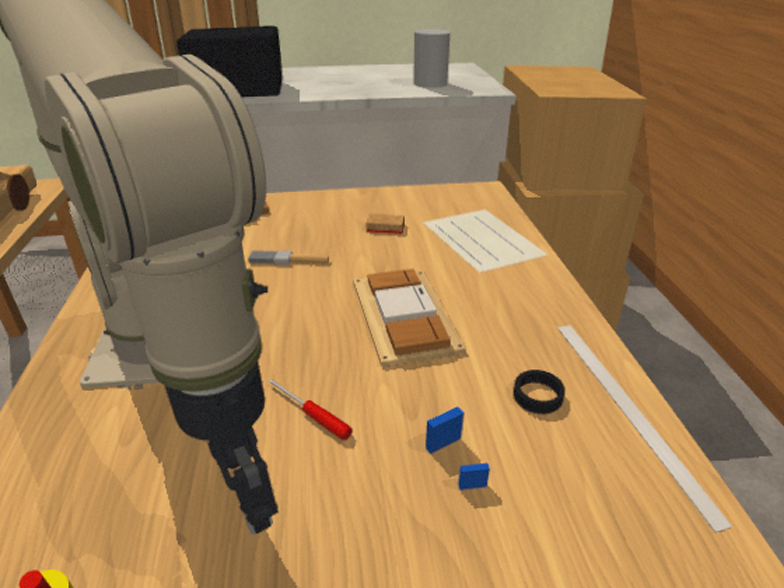

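The top view shows the board (scaled pixels 295–478 × 237–355) with the narrow block on its left (+y), so the wide gap is at x≈347. The larger spacer is at (598,281), with the small look-alike at (645,265). Next I'll measure them with an enlarged crop.

```bash
cat > m.py <<'E'
from h import *
t=pickle.load(open("top.pkl","rb"));s=pickle.load(open("side.pkl","rb"))
def cloud(c,mask):
    vs,us=np.nonzero(mask&(c["z_map"]>0));return np.array([world(c,u,v,win=0) for u,v in zip(us,vs)]),us,vs
def hsv(c): return cv2.cvtColor(c["pixels"],cv2.COLOR_RGB2HSV)
for n,c in(("top",t),("side",s)):
    h=hsv(c);m=((h[...,0]>100)&(h[...,0]<130)&(h[...,1]>150)).astype(np.uint8)
    k,l,st,ce=cv2.connectedComponentsWithStats(m)
    for i in range(1,k):
        if st[i,4]<60: continue
        P,us,vs=cloud(c,l==i);print(n,st[i],P.min(0).round(3),P.max(0).round(3))
        if P[:,2].max()>.05:
            T=P[P[:,2]>.058];r=cv2.minAreaRect((T[:,:2]*1000).astype(np.float32));print(" top face",len(T),T.mean(0).round(4),r)
            if n=="side":
                F=P[(P[:,2]<.055)&(P[:,2]>.01)];r=np.linalg.svd(F[:,:2]-F[:,:2].mean(0))[2][0];print(" face",F[:,:2].mean(0),np.arctan2(r[1],r[0]))
h=hsv(t);m=((h[...,1]<45)&(h[...,2]>150)).astype(np.uint8);m[:, :240]=0;m[:,310:]=0;m[:175]=0;m[250:]=0
P,us,vs=cloud(t,m>0);print("panel z",np.median(P[:,2]))
W=np.array([world(t,u,v,.043)[:2]*1000 for u,v in zip(us,vs)],np.float32);print("panel",cv2.minAreaRect(W))
E
python3 m.py
python3 - <<'E'
from h import *
t=pickle.load(open("top.pkl","rb"));
a=t["pixels"][160:260,200:350];b=t["pixels"][160:230,400:480]
A=cv2.resize(a,(780,520),interpolation=2);cv2.imwrite("pics/board.png",A[:,:,::-1])
E
```

```text
top [455 181  11  18 163] [ 0.532 -0.415  0.009] [ 0.57  -0.405  0.049]
top [416 188  23  25 331] [ 0.499 -0.339  0.016] [ 0.55  -0.307  0.068]
 top face 163 [ 0.5244 -0.3229  0.0634] ((525.2835693359375, -323.0619812011719), (52.70750045776367, 15.377922058105469), 22.92289161682129)
side [305 291  26  32 560] [ 0.498 -0.348  0.005] [ 0.555 -0.308  0.066]
 top face 175 [ 0.5264 -0.3298  0.0622] ((527.2738647460938, -328.89862060546875), (59.60721969604492, 18.193466186523438), 24.743192672729492)
 face [ 0.52457995 -0.33628661] -2.814739086500375
side [328 331  21  18 320] [ 0.532 -0.422  0.002] [ 0.574 -0.408  0.047]
panel z 0.043289556496215575
panel ((515.9615478515625, 32.541114807128906), (110.01876831054688, 98.40648651123047), 6.000733852386475)
```

View pics/board.png

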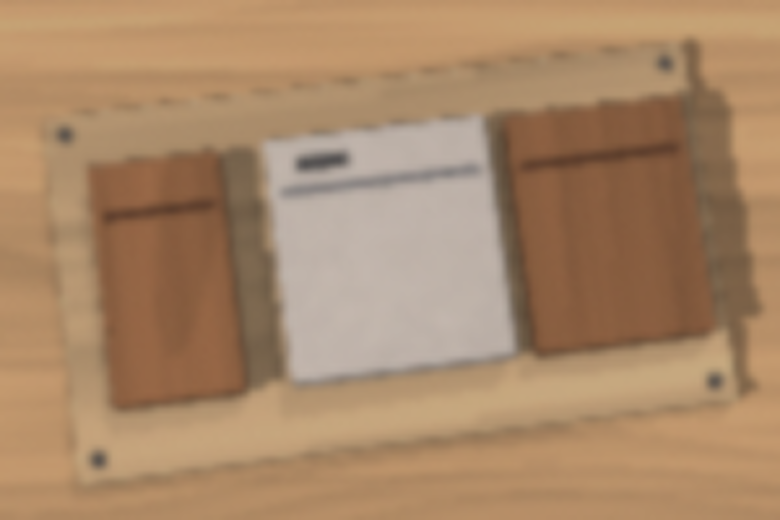

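The enlarged crop shows the narrow block at x≈90–245, the panel at 263–515 and the tight gap at about 505. That confirms the wide gap is on +y with a board yaw of about 6°. I'll approach the spacer, since the tool yaw is already close to its own.

```bash
python3 -m creep '[[[34,-11,8],0],[[68,-22,16],0],[[102,-33,24],0],[[136,-44,32],0],[[170,-54,40],0]]' 1 30
python3 -m creep '[[[34,-11,8],0],[[68,-22,16],0],[[102,-33,24],0],[[136,-44,32],0],[[166,-52,40],0]]'
cat > g.py <<'E'
from h import *
import sys
from scipy.spatial.transform import Rotation as Ro
def rel(x,y,z,yaw):
    o=manip.get_obs();R=Ro.from_quat(o["ee_rot"]).as_matrix();d=R.T@(np.array([x,y,z])-o["position"])*1000
    cur=np.arctan2(R[1,0],R[0,0]);print("pos",o["position"].round(4),"yaw",np.degrees(cur).round(2),"tilt",R[:,2].round(4),"shift",d.round(1),"twist",round(cur-np.radians(yaw),3),"F",o["ft_force"].round(1),"grip",round(o["grip_width"],3),round(o["grasp_force"],1))
if __name__=="__main__": rel(*map(float,sys.argv[1:]))
E
python3 g.py .5255 -.326 .106 22.5
python3 - <<'E'
from h import *
t=pickle.load(open("top.pkl","rb"))
f=lambda x,y,z:world(t,200+x/5.2,160+y/5.2,z)[:2]
for n,a,z in(("blockN right",[(222,155),(245,388)],.037),("panel left",[(264,142),(292,382)],.043),("panel right",[(487,115),(516,353)],.043),("blockW left",[(507,112),(537,353)],.037)):
    for p in a: q=f(*p,z);c=np.radians(6);d=q-[.516,.0325];print(n,q.round(4),"board xy",(np.array([[np.cos(c),np.sin(c)],[-np.sin(c),np.cos(c)]])@d).round(4))
E
```

```text
clock: 0.52
position: [0.3974, -0.4432, 0.2633]
ee_rot: [0.976, 0.218, -0.0, -0.0]
ft_force: [-0.5, -1.8, -0.6]
grip_width: 0.999
grasp_force: 0.0
clock: 0.93
position: [0.5261, -0.3247, 0.2233]
ee_rot: [0.976, 0.218, 0.0, -0.0]
ft_force: [0.5, -0.0, -0.1]
grip_width: 0.998
grasp_force: 0.0
pos [ 0.5261 -0.3247  0.2233] yaw 25.22 tilt [-1.e-04  7.e-04 -1.e+00] shift [ -1.1   1.  117.3] twist 0.047 F [ 0.5 -0.  -0.1] grip 0.998 0.0
blockN right [0.5602 0.1058] board xy [0.0517 0.0683]
blockN right [0.455  0.0968] board xy [-0.0539  0.0703]
panel left [0.5645 0.0867] board xy [0.0539 0.0488]
panel left [0.4565 0.076 ] board xy [-0.0547  0.0494]
panel right [ 0.5749 -0.0136] board xy [ 0.0537 -0.052 ]
panel right [ 0.4669 -0.0228] board xy [-0.0546 -0.0498]
blockW left [ 0.5776 -0.0231] board xy [ 0.0554 -0.0617]
blockW left [ 0.4674 -0.0326] board xy [-0.0551 -0.0596]
```

```bash
python3 -m creep '[[[-1,1,30],0.045],[[-1,1,60],0.045],[[-1,1,88],0.045],[[-1,1,108],0.045],[[-1,1,117],0.045]]' | tail -4
python3 -m creep '[[[0,0,0],0],[[0,0,0],0],[[0,0,0],0],[[0,0,0],0],[[0,0,0],0]]' 0 40 | tail -4
python3 -m creep '[[[0,0,0],0],[[0,0,0],0],[[0,0,0],0],[[0,0,0],0],[[0,0,0],0]]' | tail -4
python3 g.py .5255 -.326 .106 22.5
```

```text
ee_rot: [0.981, 0.196, -0.002, -0.002]
ft_force: [-0.9, 0.6, -0.2]
grip_width: 1.003
grasp_force: 0.0
ee_rot: [0.981, 0.196, 0.001, 0.001]
ft_force: [-1.2, -0.5, 0.5]
grip_width: 0.3
grasp_force: 0.0
ee_rot: [0.981, 0.196, 0.001, 0.001]
ft_force: [-0.7, 0.1, 6.4]
grip_width: 0.183
grasp_force: 41.7
pos [ 0.5246 -0.3288  0.108 ] yaw 22.56 tilt [ 0.0013 -0.001  -1.    ] shift [ 1.9 -2.2  2. ] twist 0.001 F [-0.7  0.1  6.4] grip 0.183 41.7
```

```bash
python3 -m creep '[[[0,0,-20],0],[[0,0,-50],0],[[0,0,-80],0],[[0,0,-95],0],[[0,0,-95],0]]' | tail -4
python3 g.py .5106 .0913 .2 5.2; python3 - <<'E'
from h import *
c=snap("side");save(c,"held.png",(200,180,440,360),3.3)
E
```

```text
ee_rot: [0.981, 0.196, 0.002, 0.002]
ft_force: [1.2, -0.5, -0.4]
grip_width: 0.182
grasp_force: 40.7
pos [ 0.5257 -0.3292  0.2063] yaw 22.56 tilt [ 0.0055 -0.0033 -1.    ] shift [ 147.4 -394.1    4.8] twist 0.303 F [ 1.2 -0.5 -0.4] grip 0.182 40.7
```

View pics/held.png

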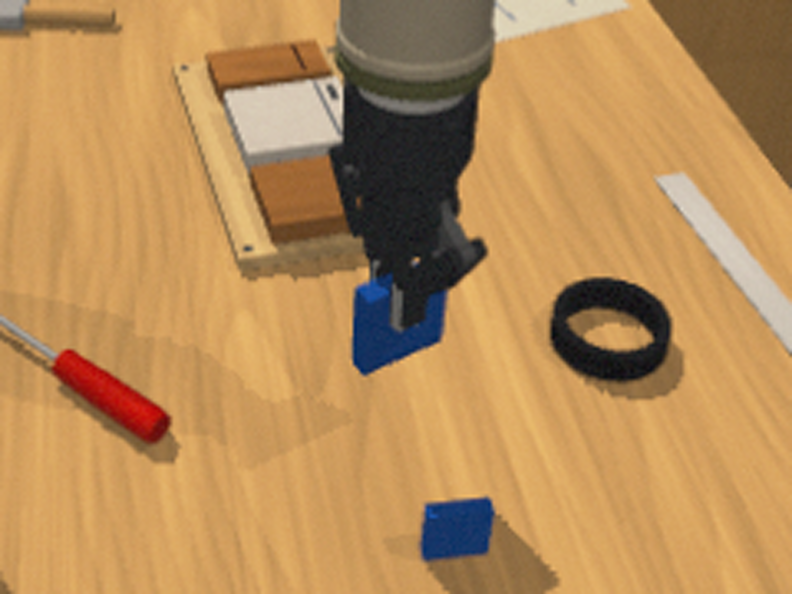

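The spacer is gripped upright and about centred between the pads (crop 355–445 × 285–370). Now I'll carry it to above the gap.

```bash
python3 -m creep '[[[14,-37,0],0.06],[[28,-74,0],0.12],[[42,-111,0],0.18],[[55,-148,0],0.24],[[69,-185,0],0.303]]' | tail -4
python3 g.py .5106 .0913 .19 5.2
```

```text
ee_rot: [0.999, 0.044, -0.001, -0.0]
ft_force: [0.5, -0.0, -0.3]
grip_width: 0.183
grasp_force: 40.7
pos [ 0.5157 -0.1293  0.2005] yaw 5.02 tilt [-2.1e-03  4.0e-04 -1.0e+00] shift [  14.2 -220.2   10.6] twist -0.003 F [ 0.5 -0.  -0.3] grip 0.183 40.7
```

```bash
python3 -m creep '[[[3,-38,0],0],[[6,-76,0],0],[[9,-114,0],0],[[12,-152,0],0],[[14,-190,0],0]]' | tail -4
python3 -m creep '[[[0,-15,5],0],[[0,-30,10],0],[[0,-30,10],0],[[0,-30,10],0],[[0,-30,10],0]]' | tail -4
python3 g.py .5106 .0913 .19 5.2
```

```text
ee_rot: [0.999, 0.045, -0.001, 0.0]
ft_force: [1.5, -0.6, -1.5]
grip_width: 0.179
grasp_force: 40.7
ee_rot: [0.999, 0.045, -0.001, 0.0]
ft_force: [0.3, -0.4, -0.5]
grip_width: 0.18
grasp_force: 40.7
pos [0.5108 0.088  0.1913] yaw 5.14 tilt [-1.1e-03 -6.0e-04 -1.0e+00] shift [ 0.1 -3.3  1.3] twist -0.001 F [ 0.3 -0.4 -0.5] grip 0.18 40.7
```

```bash
python3 -m creep '[[[0,-3,12],0],[[0,-3,24],0],[[0,-3,32],0],[[0,-3,32],0],[[0,-3,32],0]]' | tail -4
python3 g.py .5106 .0913 .158 5.2; python3 - <<'E'
from h import *
c=snap("side");save(c,"over.png",(230,160,350,250),6.6)
pickle.dump(c,open("side2.pkl","wb"))
E
```

```text
ee_rot: [0.999, 0.045, -0.001, 0.0]
ft_force: [0.2, -0.1, -0.4]
grip_width: 0.184
grasp_force: 40.7
pos [0.5102 0.0918 0.159 ] yaw 5.18 tilt [-1.8e-03 -3.0e-04 -1.0e+00] shift [0.3 0.6 1. ] twist -0.0 F [ 0.2 -0.1 -0.4] grip 0.184 40.7
```

View pics/over.png

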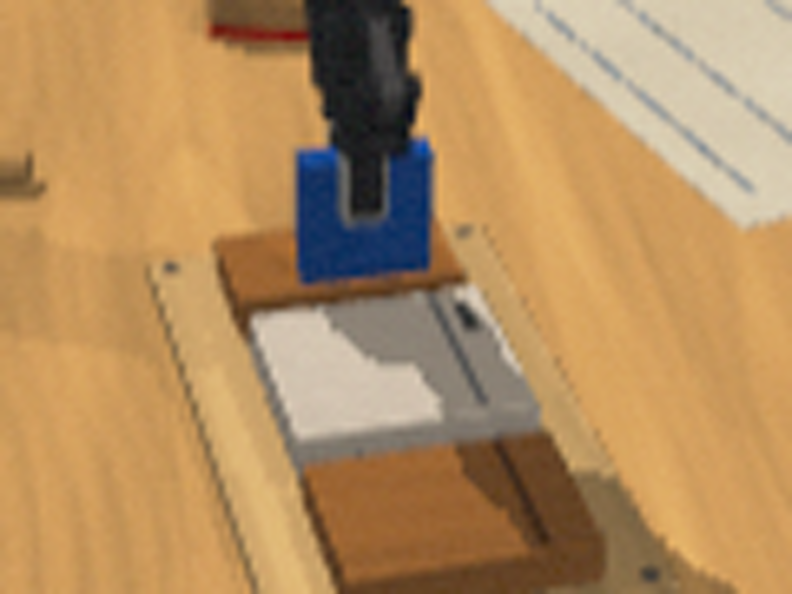

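The crop shows the spacer centred along the gap, with its foot edge from (300,283) to (430,268) and the panel's far edge from (248,315) to (478,287). I'll check the cross-gap offset between those two.

```bash
python3 - <<'E'
from h import *
c=pickle.load(open("side2.pkl","rb"))
a=np.radians(5.2);n=np.array([-np.sin(a),np.cos(a)]);o=np.array([.5161,.0316]);t=np.array([np.cos(a),np.sin(a)])
f=lambda x,y,z:world(c,230+x/6.6,160+y/6.6,z)[:2]
for nm,z,ps in(("foot -y edge (want 54)",.051,[(302,284),(430,269)]),("panel +y (50)",.043,[(250,315),(476,288)]),("panel -y (-50)",.043,[(297,437),(540,404)]),("blockW +y",.037,[(305,464),(548,434)]),("blockN +y(130)",.037,[(216,243),(440,222)])):
    for p in ps: q=f(*p,z);print(nm,q.round(4),(((q-o)@t)*1000).round(1),(((q-o)@n)*1000).round(1))
E
```

```text
foot -y edge (want 54) [0.4858 0.08  ] -25.8 51.0
foot -y edge (want 54) [0.5461 0.0849] 34.7 50.3
panel +y (50) [0.4605 0.0696] -51.9 42.9
panel +y (50) [0.5668 0.0782] 54.7 41.9
panel -y (-50) [ 0.4703 -0.0267] -50.9 -53.9
panel -y (-50) [ 0.5778 -0.0168] 57.1 -53.8
blockW +y [ 0.4722 -0.0383] -50.0 -65.6
blockW +y [ 0.5788 -0.0309] 56.7 -68.0
blockN +y(130) [0.4519 0.1432] -53.9 116.9
blockN +y(130) [0.5619 0.148 ] 56.1 111.8
```

```bash
python3 - <<'E'
from h import *
from m import cloud,hsv
s0=pickle.load(open("side.pkl","rb"));s2=pickle.load(open("side2.pkl","rb"))
a=np.radians(5.2);n=np.array([-np.sin(a),np.cos(a)]);o=np.array([.5161,.0316]);t=np.array([np.cos(a),np.sin(a)])
h=hsv(s0);m=(h[...,1]<60)&(h[...,2]>120);m[:203]=0;m[232:]=0;m[:,:262]=0;m[:,320:]=0
P,us,vs=cloud(s0,m);k=(P[:,2]>.038)&(P[:,2]<.048);print("side panel z",np.median(P[k,2]),k.sum())
W=np.array([world(s0,u,v,.043)[:2]*1000 for u,v in zip(us[k],vs[k])],np.float32);print(cv2.minAreaRect(W))
h=hsv(s2);m=(h[...,0]>100)&(h[...,0]<130)&(h[...,1]>150);m[205:]=0
P,us,vs=cloud(s2,m);Q=P[:,:2]-o;y=Q@n*1000;x=Q@t*1000;zz=P[:,2]
print("spacer x",x.min(),x.max(),"z",zz.min(),zz.max())
for lo in(.045,.06,.07,.08,.09,.1):
    k=(zz>lo)&(zz<lo+.01);print(lo,k.sum(),np.median(y[k]).round(1),np.polyfit(x[k],y[k],1)[0].round(3) if k.sum()>5 else '')
c=snap("top");pickle.dump(c,open("top2.pkl","wb"));h=hsv(c);m=(h[...,0]>100)&(h[...,0]<130)&(h[...,1]>120);m[:,380:]=0
P,us,vs=cloud(c,m);print("top blue",len(P))
if len(P):Q=P[:,:2]-o;print(np.c_[Q@t*1000,Q@n*1000,P[:,2]*1000].round(0)[::max(1,len(P)//15)])
E
```

```text
top [455 181  11  18 163] [ 0.532 -0.415  0.009] [ 0.57  -0.405  0.049]
top [416 188  23  25 331] [ 0.499 -0.339  0.016] [ 0.55  -0.307  0.068]
 top face 163 [ 0.5244 -0.3229  0.0634] ((525.2835693359375, -323.0619812011719), (52.70750045776367, 15.377922058105469), 22.92289161682129)
side [305 291  26  32 560] [ 0.498 -0.348  0.005] [ 0.555 -0.308  0.066]
 top face 175 [ 0.5264 -0.3298  0.0622] ((527.2738647460938, -328.89862060546875), (59.60721969604492, 18.193466186523438), 24.743192672729492)
 face [ 0.52457995 -0.33628661] -2.814739086500375
side [328 331  21  18 320] [ 0.532 -0.422  0.002] [ 0.574 -0.408  0.047]
panel z 0.043289556496215575
panel ((515.9615478515625, 32.541114807128906), (110.01876831054688, 98.40648651123047), 6.000733852386475)
side panel z 0.042389377944880735 723
((517.5039672851562, 25.442100524902344), (109.23275756835938, 104.0374984741211), 5.8737592697143555)
spacer x -369.3229260817492 31.863608597821962 z 0.051767879591640864 0.22184919492330563
0.045 12 54.4 -0.074
0.06 55 53.0 -0.006
0.07 51 52.9 -0.01
0.08 37 53.6 -0.047
0.09 32 53.2 -0.02
0.1 33 53.0 -0.014
top blue 0
```

The two cameras disagree by about 4 mm across the gap. I'll split the difference by moving 2.5 mm towards the panel, which the taper allows for, then lower gently while watching the force.

```bash
python3 -m creep '[[[0,2.5,0],0],[[0,2.5,4],0],[[0,2.5,8],0],[[0,2.5,12],0],[[0,2.5,12],0]]' | tail -5
python3 g.py .5106 .0913 .123 5.2
python3 -m creep '[[[0,0,2],0],[[0,0,4],0],[[0,0,6],0],[[0,0,6],0],[[0,0,6],0]]' | tail -5
python3 g.py .5106 .0913 .123 5.2
```

```text
position: [0.5104, 0.0896, 0.1469]
ee_rot: [0.999, 0.045, -0.001, 0.0]
ft_force: [-0.1, -0.0, -1.1]
grip_width: 0.179
grasp_force: 40.7
pos [0.5104 0.0896 0.1469] yaw 5.2 tilt [-1.3e-03 -3.0e-04 -1.0e+00] shift [ 0.4 -1.6 23.9] twist 0.0 F [-0.1 -0.  -1.1] grip 0.179 40.7
position: [0.5109, 0.0897, 0.1418]
ee_rot: [0.999, 0.045, -0.0, 0.0]
ft_force: [-1.2, 0.3, -1.2]
grip_width: 0.179
grasp_force: 40.7
pos [0.5109 0.0897 0.1418] yaw 5.2 tilt [-1.e-04 -1.e-04 -1.e+00] shift [-0.1 -1.6 18.8] twist 0.0 F [-1.2  0.3 -1.2] grip 0.179 40.7
```

The foot is below both tops with no contact force, so it's in the gap. Continuing down.

```bash
python3 -m creep '[[[0,0,3],0],[[0,0,6],0],[[0,0,9],0],[[0,0,9],0],[[0,0,9],0]]' | tail -5
python3 g.py .5106 .0913 .123 5.2
```

```text
position: [0.5108, 0.0897, 0.1326]
ee_rot: [0.999, 0.045, -0.0, 0.0]
ft_force: [-0.2, 0.2, -0.3]
grip_width: 0.178
grasp_force: 40.7
pos [0.5108 0.0897 0.1326] yaw 5.2 tilt [-4.e-04 -1.e-04 -1.e+00] shift [-0.  -1.6  9.6] twist 0.0 F [-0.2  0.2 -0.3] grip 0.178 40.7
```

```bash
python3 -m creep '[[[0,0,3],0],[[0,0,6],0],[[0,0,8],0],[[0,0,8],0],[[0,0,8],0]]' | tail -5
python3 -m creep '[[[0,0,0.5],0],[[0,0,1],0],[[0,0,1.5],0],[[0,0,2],0],[[0,0,2],0]]' | tail -5
python3 g.py .5106 .0913 .123 5.2
```

```text
position: [0.5108, 0.0897, 0.1247]
ee_rot: [0.999, 0.045, -0.0, 0.0]
ft_force: [0.7, -0.6, -0.2]
grip_width: 0.181
grasp_force: 40.7
position: [0.5109, 0.0898, 0.123]
ee_rot: [0.999, 0.045, 0.0, 0.0]
ft_force: [-0.3, 1.5, -0.4]
grip_width: 0.184
grasp_force: 40.8
pos [0.5109 0.0898 0.123 ] yaw 5.2 tilt [ 2.e-04 -1.e-04 -1.e+00] shift [-0.2 -1.6 -0. ] twist 0.0 F [-0.3  1.5 -0.4] grip 0.184 40.8
```

```bash
python3 -m creep '[[[0,0,0.5],0],[[0,0,1],0],[[0,0,1.5],0],[[0,0,1.5],0],[[0,0,1.5],0]]' | tail -5
python3 g.py .5106 .0913 .123 5.2
```

```text
position: [0.511, 0.0898, 0.1229]
ee_rot: [0.999, 0.045, 0.0, 0.0]
ft_force: [-8.1, -1.2, 19.4]
grip_width: 0.185
grasp_force: 43.7
pos [0.511  0.0898 0.1229] yaw 5.2 tilt [ 4.e-04 -7.e-04 -1.e+00] shift [-0.3 -1.5 -0.1] twist 0.0 F [-8.1 -1.2 19.4] grip 0.185 43.7
```

It's home on the board (19 N reaction at the expected height). I'll back off, release and lift.

```bash
python3 -m creep '[[[0,0,-1.5],0],[[0,0,-1.5],0],[[0,0,-1.5],0]]' | tail -5
python3 -m creep '[[[0,0,0],0],[[0,0,0],0],[[0,0,0],0],[[0,0,0],0],[[0,0,0],0]]' 0.6 | tail -5
python3 -m creep '[[[0,0,-10],0],[[0,0,-30],0],[[0,0,-60],0],[[0,0,-75],0],[[0,0,-75],0]]' | tail -5
python3 -m creep '[[[0,30,0],0],[[0,65,0],0],[[0,90,0],0],[[0,90,0],0],[[0,90,0],0]]' 0 | tail -5
python3 g.py .5161 .01 .13 5.2
python3 - <<'E'
from h import *
c=snap("side");save(c,"placed.png",(230,160,350,250),6.6);pickle.dump(c,open("side3.pkl","wb"))
E
```

```text
position: [0.511, 0.0898, 0.123]
ee_rot: [0.999, 0.045, 0.0, 0.0]
ft_force: [-2.4, -0.4, 3.3]
grip_width: 0.185
grasp_force: 41.5
position: [0.5109, 0.0898, 0.1228]
ee_rot: [0.999, 0.045, -0.0, 0.0]
ft_force: [-0.4, 0.4, 0.5]
grip_width: 0.601
grasp_force: 0.0
position: [0.5126, 0.0903, 0.2023]
ee_rot: [0.999, 0.045, 0.003, -0.0]
ft_force: [0.2, 0.5, 0.5]
grip_width: 0.596
grasp_force: 0.0
position: [0.5189, -0.0014, 0.1977]
ee_rot: [0.999, 0.044, -0.0, 0.0]
ft_force: [-0.4, 0.8, -0.1]
grip_width: 0.001
grasp_force: 0.0
pos [ 0.5189 -0.0014  0.1977] yaw 5.02 tilt [-4.e-04 -3.e-04 -1.e+00] shift [ -1.8 -11.6  67.7] twist -0.003 F [-0.4  0.8 -0.1] grip 0.001 0.0
```

View pics/placed.png

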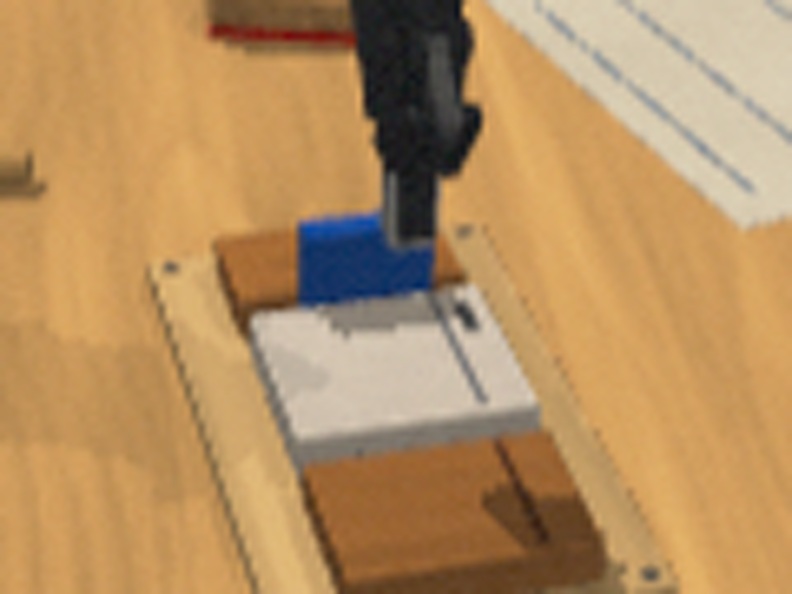

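The spacer stands home and upright in the wide gap (blue at 300–433, its lower part hidden by the panel edge). Now I'll press the panel with shut fingers.

```bash
python3 -m creep '[[[-2,-10,20],0],[[-2,-10,40],0],[[-2,-10,60],0],[[-2,-10,74],0],[[-2,-10,74],0]]' 0 | tail -5
python3 -m creep '[[[0,0,3],0],[[0,0,6],0],[[0,0,9],0],[[0,0,10],0],[[0,0,10],0]]' | tail -5
python3 g.py .5161 .01 .11 5.2
```

```text
position: [0.5143, 0.0114, 0.1212]
ee_rot: [0.999, 0.047, -0.002, -0.0]
ft_force: [-0.8, 0.6, 0.2]
grip_width: 0.002
grasp_force: 0.0
position: [0.5167, 0.0102, 0.1145]
ee_rot: [0.999, 0.045, 0.001, -0.0]
ft_force: [-0.4, 0.8, 2.8]
grip_width: -0.002
grasp_force: 1.4
pos [0.5167 0.0102 0.1145] yaw 5.22 tilt [ 1.5e-03  2.0e-04 -1.0e+00] shift [-0.6  0.2  4.5] twist 0.0 F [-0.4  0.8  2.8] grip -0.002 1.4
```

```bash
python3 -m creep '[[[0,0,2],0],[[0,0,3],0],[[0,0,4],0],[[0,0,5],0],[[0,0,5],0]]' | tail -5
python3 -m creep '[[[0,0,0.5],0],[[0,0,1],0],[[0,0,1],0],[[0,0,1],0],[[0,0,1],0]]' | tail -5
python3 g.py .5161 .01 .11 5.2
```

```text
position: [0.5167, 0.0102, 0.1097]
ee_rot: [0.999, 0.045, 0.001, -0.0]
ft_force: [-0.5, 1.9, 7.6]
grip_width: -0.006
grasp_force: 3.9
position: [0.5168, 0.0102, 0.1096]
ee_rot: [0.999, 0.045, 0.001, 0.0]
ft_force: [-5.9, 1.3, 19.9]
grip_width: -0.001
grasp_force: 9.9
pos [0.5168 0.0102 0.1096] yaw 5.21 tilt [ 1.6e-03 -2.0e-04 -1.0e+00] shift [-0.7  0.2 -0.4] twist 0.0 F [-5.9  1.3 19.9] grip -0.001 9.9
```

```bash
python3 -m creep '[[[0,0,0],0],[[0,0,0],0],[[0,0,0],0],[[0,0,0],0],[[0,0,0],0]]' | tail -5
python3 - <<'E'
from h import *
c=snap("side");save(c,"press.png",(230,160,350,250),6.6)
E
```

```text
position: [0.5168, 0.0102, 0.1096]
ee_rot: [0.999, 0.045, 0.001, 0.0]
ft_force: [-5.8, 2.5, 20.4]
grip_width: -0.002
grasp_force: 9.9
```

View pics/press.png

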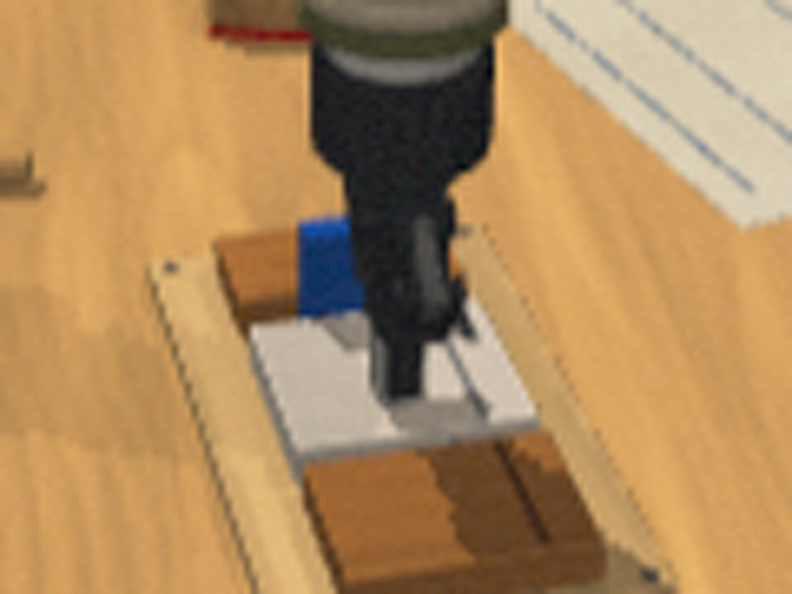

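The panel is flush under the fingertips (400,395) and the spacer still stands upright at (330,265), clear of the fingers. Handing in.

```bash
python3 -c "
from workcell import manip;print(manip.hand_in())"
```

```text
the job is handed in; nothing more can be done
None
```

The job is handed in: the larger spacer stands home and released in the wide gap, and the shut fingers are holding the panel flush at about 20 N; the hand-in call returned no verdict.

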